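# Stamp a ribbon board and lay it on the drying stack

## Robot

A 6-joint arm with a two-finger parallel gripper is mounted at the origin on the work surface. World frame = base frame: x ahead of the robot, y to its left, z up, the work surface at z = 0. Lengths are in m, angles in rad, forces in N, time in s.
With the tool pointing down it reaches from about 0.35 to 0.975 m from the base axis. Payload 4.9 kg.
Tool frame: the origin (TCP) lies on the front face of the gripper's body, between the roots of the fingers; the fingertips stand ctrl.finger_overhang ahead of it and the grasp point (between the pads) lies 54 mm ahead of it (ctrl.finger_overhang is the distance from the TCP to the fingertips, in m); z points along the fingers, y is the line along which they close (so a half turn about z gives the same grasp; the last joint's range is limited). The gripper opens to 85 mm and grips with 20 to 120 N. Pads are 22 mm wide; open, the fingers measure 114 mm over their backs; the gripper's body (76 mm by 85 mm) begins 54 mm behind the grasp point. The pads swing forward as they close: fully open they stand 13 mm farther back than shut.
Start: joints at [-1.411, 0.053, 1.613, -0, 1.476, -0.119], TCP at [0.172, -0.601, 0.304] pointing down, gripper open.
Joint ranges: [-3.01, 3.01], [-1.01, 2.22], [0.06, 2.58], [-1.02, 4.17], [0.09, 2.62], [-3.14, 3.14]. Speed limits (rad/s): [2.57, 2.57, 3.14, 3.14, 3.14, 3.14].

## Interface

Orientations are given as a rotation vector (axis times angle).
In Python, from station import ctrl, vision gives the robot as it stands. The module is installed in compiled form; this text tells all that it offers.
- The arm moves only by the tool drive_tool, never from a script. Its argument "rows" is a list of rows, each a list of 2 entries, a list of its own where there are three numbers: the shift along the tool's x, y, z in m, then the turn about the tool's z in rad. A call has 1 to 10 rows; each row shifts and turns the commanded pose from where the row before left it, along the tool's axes as they then stand; what a row does not reach is not made up. A row lasts 1/10 s, in which the tool goes at most 50 mm and 8.59 degrees, less where a joint would pass 70% of its speed; a pose out of reach is approached as far as the arm can. A call with a gripper value outside its range is refused whole. "jaw" is the closure, from 0 (fully open) to 1 (shut), set as the call begins (left out, the last holds). The fingers move at their own pace and stop on an object; "grip_force" is the grip in N (left out, the last holds). Time passes only in rows, so rows that do not move let the fingers close. It gives the time, the measured TCP pose, the force, the opening and the grip force at its end, in the units of the state.
- ctrl.get_obs(): the state, without advancing time (a new reading comes with each control period).
- vision.get_image(name): name is "scene" or "top" or "wrist"; returns a dict with "image" (384x512x3 uint8, blue, green, red), "vertical_fov" (degrees; the focal length in pixels is half the picture's height over the tangent of half this angle, whatever the lens; pixels are square), "cx", "cy" (the principal point, pixels), "R" (3x3) and "t" (3): a world point X has camera coordinates R X + t. Camera axes: x right, y down, z forward; pixel columns grow to the right and rows downward; lengths in m; the calibration is good to about 2 mm. A picture is of the moment at which its call begins. There is no depth.
- ctrl.finish_job(): hands the job in; it is judged then, once.
The state is a dict: "t": time; "q": joint angles; "dq": joint speeds; "effort": joint torques, N m; "tool_pos": TCP position; "tool_rot": TCP orientation; "contact_force": force on the tool from outside, world axes, zero at the start; "wrist_torque": the same for the moment, N m; "opening": finger opening in m; "grip_force": force on a finger pad.
Only numpy, scipy, OpenCV 4.12 (cv2) and the standard library are available. Lean on these libraries where they do the work, as an engineer would, in place of code of your own. Each camera call takes 0.05 s, during which the arm holds its last target. There are 200 camera calls.

## Task

Push the blank ribbon board along the feed bar of the press until its leading end is fully home against the end stop under the stamp, press the sprung plunger all the way down to the end of its stroke so that the stamp prints the board, and let it spring back up. Lay the two loose spacer sticks square across the single printed board on the drying pallet, one at each quarter of its length (half-way between its middle and either end, centred on its width and clear of the wet mark), and lay the stamped board on the two sticks, stamped face up, straight above the printed board and lined up with it. Leave the finished stack and everything else where it is.

Things in the scene. Friction and masses are not known exactly. Their poses are not given: they have to be found in the camera images.
- press: green cast-iron bench stamping press, fixed, base 205 x 130 mm. Origin on the table under the axis of plunger and stamp; x level, the way boards are fed, from the open side to the end stop. In its frame (mm): bed top at z 45, x -77 to 35; its head overhangs x -26 to 87, z 96 to 158, and the stamp holder hangs under it (x -15 to 15, stamp face at z 79)
- stop (a point): centre of the face of the steel end stop at the back of the bed, 44 mm wide, z 45 to 63 mm above the table, at x 27 mm in the press's frame. Axes as the press. Two steel side rails, 8 mm high, lead up to it (x -45 to 20 mm in the press's frame) and guide the board with 1.7 mm play a side; they flare outwards at their mouth (x -45 to -75 mm)
- feed_end (a point): outer end of the aluminium feed bar, middle of its top edge: 30 mm wide, 12 mm thick, top level with the bed 45 mm above the table, from x -275 mm (this point) to -77 mm in the press's frame. The board lies on it and overhangs it 9 mm a side; beside and below the bar is free space down to the table, so fingers can pass either side of it
- plunger (a joint): stroke of the plunger in m: 0 = up at rest, 0.026 = hard against its end of travel, fully down. It is sprung: about 4 N on the knob starts it, about 10 N takes it to 0.022, where the stamp meets a board lying on the bed; from there the stamp's cushion gives and about 17 N takes it fully down. It comes back up by itself when let go
- knob_top (a point): top centre of the plunger's black domed palm knob, 44 mm across, 216 mm above the table when up; on the axis through the press's origin; goes down with the plunger
- stamp_face (a point): centre of the printing face of the red round stamp, 22 mm across, hung on a 4 mm rubber cushion from the steel holder (30 mm square) at the lower end of the plunger; 79 mm above the table when up
- blank_mid (a point): blank ribbon board, pale plywood 240 x 48 x 12 mm, 0.1 kg, loose, flat on the feed bar, leading end at the mouth of the rails, 40 to 100 mm short of the stop. Centre, half-way up; x along its length to the leading end, z up out of the face to be stamped. Home, it is at x -93 mm, y 0, z 51 mm in the press's frame. The print itself is not drawn on it
- blank_lead (a point): middle of the leading end face of the blank board, 120 mm from its centre; home when it touches the end stop
- stick_a_mid (a point): one of the two loose spacer sticks, dark square wood 90 x 12 x 12 mm, 12 g, lying on the table; centre, half-way up; x along its length. The two sticks are alike: either may go at either place
- stick_b_mid (a point): the other loose spacer stick, the same 90 x 12 x 12 mm, lying on the table; centre, half-way up; x along its length
- printed_mid (a point): the single printed board, plywood 240 x 48 x 12 mm, loose, flat and alone on one half of the wooden drying pallet (50 mm high). Centre, half-way up, 56 mm above the table; x along its length to the wet blue mark, y across, z up. The mark is a 22 mm rosette 93 mm from here along +x. The quarter points are 60 mm either side of this point along x
- pile_low: bottom board of the finished stack on the other half of the pallet (board, two sticks, board, as this one is to become), 120 mm beside the single printed board; origin under its centre. Leave alone
- pile_top: top board of that finished stack, same size, printed, its top 86 mm above the table; origin under its centre. Leave alone
- cone: white cone of thread, 104 mm across, 165 mm high, standing at the back; origin under its centre. Leave alone
- ink_tin: blue ink tin, 76 mm across, 40 mm high; origin under its centre. Leave alone
- mug: blue mug, 80 mm across, 90 mm high; origin under its centre. Leave alone
- ribbon: reel of red ribbon lying flat, 68 mm across, 28 mm high; origin under its centre. Leave alone
- brayer: hand ink roller, rubber roller 90 mm long and 36 mm across, wooden handle; about 170 mm long, lying on the table nearer the robot than the press; origin under the roller, handle to its -x. Leave alone
Mind the look-alikes: they are no part of the job. Leave any green or pink look-alike of the part that bears stick_b_mid alone. Leave any black look-alike of the part that bears blank_mid alone.

How it is judged:
On the way, in this order (a step that is already met when the one before it is completed fails the run):
1. the blank board is pushed fully home: its leading end within 2.5 mm of the end stop, between the rails (x of blank_lead in the frame of press above 0.0245 m and y of blank_lead in the frame of press between -0.004 and 0.004 m), for 0.1 s.
2. with the board still home (within 4 mm), the plunger is pressed through its whole stroke (to within 1.5 mm of its end of travel) (x of blank_lead in the frame of press above 0.023 m and y of blank_lead in the frame of press between -0.004 and 0.004 m and value of joint plunger above 0.0245 m), for 0.1 s.
3. the plunger has sprung back up (within 3 mm) (value of joint plunger below 0.003 m), for 0.1 s.
At the end, for the whole second after the job is handed in: Plunger up; a stick on the printed board 46 to 73 mm either side of its middle, within 22 mm of its centre line and 0.2 rad of square; the stamped board level on both sticks, lined up with the printed one within 20 mm lengthwise, 12 mm sideways, 0.1 rad; at rest; printed board moved under 20 mm (value of joint plunger below 0.003 m and (((x of stick_a_mid in the frame of printed_mid between 0.046 and 0.073 m and y of stick_a_mid in the frame of printed_mid between -0.022 and 0.022 m and z of stick_a_mid in the frame of printed_mid between 0.009 and 0.015 m and angle between the x axis of stick_a_mid and the y axis of printed_mid, either way round below 0.2 rad) and (x of stick_b_mid in the frame of printed_mid between -0.073 and -0.046 m and y of stick_b_mid in the frame of printed_mid between -0.022 and 0.022 m and z of stick_b_mid in the frame of printed_mid between 0.009 and 0.015 m and angle between the x axis of stick_b_mid and the y axis of printed_mid, either way round below 0.2 rad)) or ((x of stick_b_mid in the frame of printed_mid between 0.046 and 0.073 m and y of stick_b_mid in the frame of printed_mid between -0.022 and 0.022 m and z of stick_b_mid in the frame of printed_mid between 0.009 and 0.015 m and angle between the x axis of stick_b_mid and the y axis of printed_mid, either way round below 0.2 rad) and (x of stick_a_mid in the frame of printed_mid between -0.073 and -0.046 m and y of stick_a_mid in the frame of printed_mid between -0.022 and 0.022 m and z of stick_a_mid in the frame of printed_mid between 0.009 and 0.015 m and angle between the x axis of stick_a_mid and the y axis of printed_mid, either way round below 0.2 rad))) and x of blank_mid in the frame of printed_mid between -0.02 and 0.02 m and y of blank_mid in the frame of printed_mid between -0.012 and 0.012 m and z of blank_mid in the frame of printed_mid between 0.021 and 0.027 m and angle between the x axis of blank_mid and the x axis of printed_mid, either way round below 0.1 rad and angle between blank_mid's own z axis and vertical below 0.06 rad and linear speed of blank below 0.02 m/s and distance of printed_mid from where it was at the start of the episode below 0.02 m); the robot touches nothing.
It fails at once if the printed board is shifted by more than 20 mm (distance of printed_mid from where it was at the start of the episode above 0.02 m).
It fails at once if the finished stack or another bystander is moved by more than 20 mm (distance of any of pile_low, pile_top, cone, ink_tin, mug, ribbon, brayer from where it was at the start of the episode above 0.02 m).
It also fails if it takes over 72 s, if anything falls off the work surface, if the arm or the gripper's body presses on something with over 40 N, if the wrist force passes 120 N, or if a joint passes its speed limit or range.

## Working session

There is one attempt and no reset: what is moved stays moved. The work goes in short steps, Python scripts to look and compute and a tool call to move; the robot and the scene stay as the last step left them, time stands still between calls to the robot, and variables do not carry over. Pictures are saved under pics/ and viewed, at most 10 in all, crops included, and the job is handed in when it is done.

Besides the shell and the picture viewer there is one more tool, called after "Emit:" in YAML: its name, and indented under it one key for each argument. drive_tool: Moves the arm, as the interface text tells. Its arguments: {"type":"object","properties":{"rows":{"type":"array","items":{"type":"array"}},"jaw":{"type":"number"},"grip_force":{"type":"number"}},"required":["rows"]}

```bash
mkdir -p pics; python3 - <<'E'
from station import ctrl, vision
import cv2,pickle
print(ctrl.get_obs(), ctrl.finger_overhang)
d={n:vision.get_image(n) for n in("scene","top","wrist")}
pickle.dump(d,open('d0.pkl','wb'))
for n in d: print(n,d[n]["vertical_fov"],d[n]["cx"],d[n]["cy"],d[n]["R"],d[n]["t"])
cv2.imwrite('pics/top0.png',cv2.resize(d['top']['image'],(800,600)))
cv2.imwrite('pics/scene0.png',cv2.resize(d['scene']['image'],(800,600)))
E
```

```text
{'t': 0.0, 'q': array([-1.41100598e+00,  5.33374809e-02,  1.61429450e+00,  1.77146387e-05,
        1.47598197e+00, -1.19005897e-01]), 'dq': array([ 0.00186213, -0.00132842,  0.00010706, -0.00026724,  0.0001764 ,
       -0.00130404]), 'effort': array([ 1.64353711e-03, -3.93687880e+01, -3.70171845e+01, -3.40362806e-05,
        7.16882569e-03,  4.11030783e-06]), 'tool_pos': array([ 0.17192387, -0.60039774,  0.30267458]), 'tool_rot': array([-3.10911734e+00, -4.36231710e-01,  3.70251225e-05]), 'contact_force': array([ 0.08411435, -0.41919237, -0.04012813]), 'wrist_torque': array([-0.00569283,  0.00906701, -0.03395289]), 'grip_force': 0.0, 'opening': 0.08518764278335224} 0.0726
scene 56.78833762692479 251.4342226716309 188.02678907711305 [[ 0.8647118   0.50209869 -0.01305409]
 [ 0.28088144 -0.50495216 -0.81616722]
 [-0.41638819  0.70208277 -0.5776683 ]] [-0.43525106 -0.02145729  1.22274571]
top 48.698422954984984 258.31858409941367 198.32622321357644 [[ 5.69474022e-04 -9.99999433e-01 -9.00243173e-04]
 [-9.76931909e-01 -3.64089966e-04 -2.13550726e-01]
 [ 2.13550277e-01  1.00108787e-03 -9.76931562e-01]] [-0.02831867  0.51805562  1.49426594]
wrist 66.7978232804952 254.8501773411437 194.3142621893034 [[ 0.27548683 -0.96130428 -0.00104587]
 [-0.9098896  -0.26110334  0.32237549]
 [-0.31017402 -0.08785857 -0.9466113 ]] [-0.62513227 -0.04152843  0.37986226]
```

View pics/top0.png

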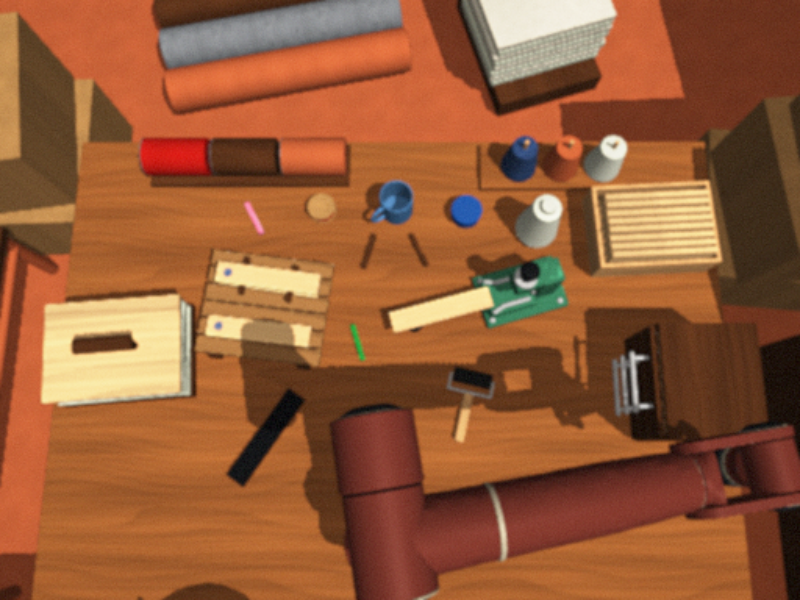

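View pics/scene0.png

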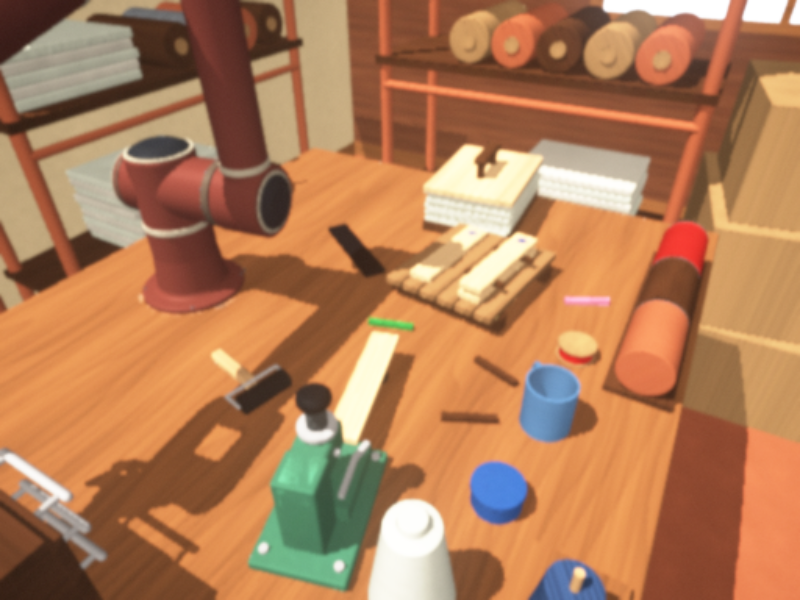

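The top view shows the blank on the bar (392–492, 320–297), two dark sticks (370,250) and (418,250), and the press knob at (528,272). The lower single board is at (258,330) with its mark at the left end (217,326), and the finished stack is at (268,280).

```bash
cat > h.py <<'E'
import numpy as np,cv2
def ray(c,uv,z):
    f=c["image"].shape[0]/2/np.tan(np.radians(c["vertical_fov"])/2)
    uv=np.atleast_2d(np.asarray(uv,float)); R=np.array(c["R"]);t=np.array(c["t"])
    d=np.c_[(uv-[c["cx"],c["cy"]])/f,np.ones(len(uv))]@R; o=-R.T@t
    return o+d*((z-o[2])/d[:,2])[:,None]
def proj(c,X):
    f=c["image"].shape[0]/2/np.tan(np.radians(c["vertical_fov"])/2)
    p=np.atleast_2d(X)@np.array(c["R"]).T+np.array(c["t"]); return p[:,:2]/p[:,2:]*f+[c["cx"],c["cy"]]
def rects(c,mask,z,amin=30):
    """blobs of mask cast onto plane z -> (centre xy, long, short, yaw of long axis, pixel centre)"""
    out=[]
    for k in cv2.findContours(mask.astype(np.uint8),cv2.RETR_EXTERNAL,cv2.CHAIN_APPROX_NONE)[0]:
        if cv2.contourArea(k)<amin: continue
        P=ray(c,k[:,0],z)[:,:2]
        r=cv2.minAreaRect((P*1000).astype(np.float32)); b=cv2.boxPoints(r)
        e=[b[1]-b[0],b[2]-b[1]]; e.sort(key=np.linalg.norm)
        out.append((np.round(np.array(r[0])/1000,4),*[round(float(np.linalg.norm(v))) for v in e[::-1]],round(float(np.arctan2(e[1][1],e[1][0])%np.pi),3),np.round(k[:,0].mean(0)),))
    return out
E
python3 - <<'E'
import pickle,cv2,numpy as np
from h import *
d=pickle.load(open('d0.pkl','rb'));c=d['top'];im=c['image'];hsv=cv2.cvtColor(im,cv2.COLOR_BGR2HSV)
for n,p in dict(blank=(445,308),single=(258,330),shade=(280,335),stack=(270,280),stick=(370,250),stick2=(418,250),table=(390,280),green=(540,300),knob=(527,272),pallet=(250,305)).items():
    print(n,hsv[int(p[1]*.64),int(p[0]*.64)])
roi=np.zeros(im.shape[:2],bool);roi[120:240,120:400]=1
m=roi&(hsv[...,0]>15)&(hsv[...,0]<35)&(hsv[...,2]>170)&(hsv[...,1]<140)
for z in(.057,.062,.086): print(z,*rects(c,m,z),sep='\n')
roi[:]=0;roi[140:180,225:285]=1
print(*rects(c,roi&(hsv[...,2]<110),.012,10),sep='\n')
cv2.imwrite('pics/c.png',cv2.resize(im[110:240,110:390],(800,371),interpolation=cv2.INTER_CUBIC))
E
```

```text
blank [ 23  95 250]
single [ 15 123 174]
shade [ 16 124 166]
stack [ 23  91 250]
stick [  9 182  91]
stick2 [ 11 176  84]
table [ 11 177 184]
green [ 74 136 135]
knob [120  18  28]
pallet [ 14 163 142]
0.057
(array([0.4591, 0.2154]), 54, 52, 3.032, array([192., 214.]))
(array([0.4773, 0.3769]), 114, 54, 1.453, array([146., 208.]))
(array([ 0.5209, -0.1143]), 243, 53, 1.832, array([282., 197.]))
(array([0.5934, 0.2949]), 251, 63, 1.438, array([171., 178.]))
(array([ 0.7424, -0.377 ]), 130, 69, 0.077, array([350., 140.]))
(array([ 0.7286, -0.5336]), 168, 45, 3.071, array([394., 143.]))
(array([ 0.7242, -0.5181]), 203, 76, 3.071, array([386., 143.]))
0.062
(array([0.4582, 0.2146]), 54, 51, 3.032, array([192., 214.]))
(array([0.4764, 0.3756]), 114, 54, 1.453, array([146., 208.]))
(array([ 0.5198, -0.114 ]), 242, 53, 1.832, array([282., 197.]))
(array([0.592 , 0.2938]), 250, 63, 1.438, array([171., 178.]))
(array([ 0.7406, -0.3758]), 129, 69, 0.077, array([350., 140.]))
(array([ 0.7268, -0.532 ]), 168, 45, 3.071, array([394., 143.]))
(array([ 0.7224, -0.5165]), 203, 76, 3.071, array([386., 143.]))
0.086
(array([0.4538, 0.2107]), 53, 51, 3.032, array([192., 214.]))
(array([0.4718, 0.3691]), 112, 53, 1.453, array([146., 208.]))
(array([ 0.5145, -0.1126]), 239, 52, 1.832, array([282., 197.]))
(array([0.5856, 0.2886]), 246, 62, 1.438, array([171., 178.]))
(array([ 0.7318, -0.3703]), 127, 67, 0.077, array([350., 140.]))
(array([ 0.7182, -0.524 ]), 165, 45, 3.071, array([394., 143.]))
(array([ 0.7139, -0.5087]), 200, 74, 3.071, array([386., 143.]))
(array([ 0.6804, -0.0611]), 85, 12, 0.444, array([267., 160.]))
(array([0.6775, 0.061 ]), 84, 16, 2.786, array([235., 160.]))
(array([ 0.755 , -0.0073]), 54, 8, 1.571, array([253., 141.]))
```

View pics/c.png

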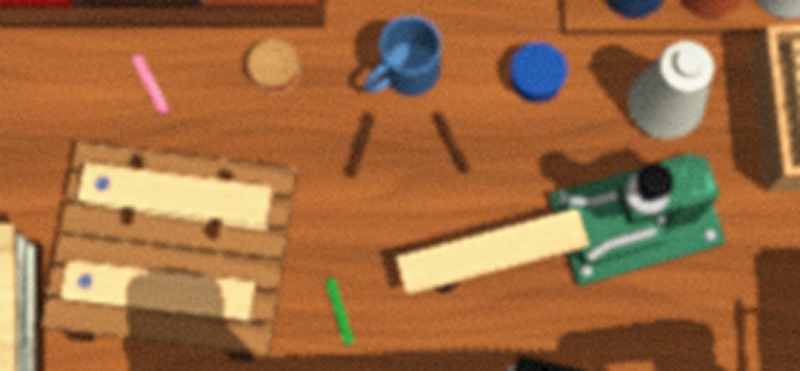

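Emit:
drive_tool:
  rows:
    - [[0.038,-0.028,-0.01],0]
    - [[0.038,-0.028,-0.01],0]
    - [[0.038,-0.028,-0.01],0]
    - [[0.038,-0.028,-0.01],0]
    - [[0.038,-0.028,-0.01],0]
    - [[0.038,-0.028,-0.01],0]
    - [[0.038,-0.028,-0.01],0]
    - [[0.038,-0.028,-0.01],0]
    - [[0.038,-0.028,-0.01],0]
    - [[0.038,-0.028,-0.01],0]

```text
t: 1.15
tool_pos: [0.461, -0.2252, 0.4041]
tool_rot: [3.111, 0.436, 0.0]
contact_force: [1.6, -1.0, 0.5]
opening: 0.0855
grip_force: 0.0
```

Emit:
drive_tool:
  rows:
    - [[0.038,-0.028,-0.01],0]
    - [[0.038,-0.028,-0.005],0]
    - [[0.038,-0.028,0],0]
    - [[0,0,0],-0.14]
    - [[0,0,0],-0.14]
    - [[0,0,0],-0.14]
    - [[0,0,0],-0.14]
    - [[0,0,0],-0.14]
    - [[0,0,0],-0.14]
    - [[0,0,0],-0.14]
  jaw: 1

```text
t: 2.15
tool_pos: [0.5466, -0.1149, 0.4184]
tool_rot: [-2.534, -1.856, 0.001]
contact_force: [0.2, -0.1, -0.1]
opening: -0.0001
grip_force: 0.0
```

Emit:
drive_tool:
  rows:
    - [[0,0,0],-0.14]
    - [[0,0,0],-0.14]
    - [[0,0,0],-0.14]
    - [[0,0,0],-0.15]
    - [[0,0,0],0]

```text
t: 2.65
tool_pos: [0.5467, -0.1149, 0.4185]
tool_rot: [-1.917, -2.488, 0.0]
contact_force: [-0.6, -1.1, -0.2]
opening: -0.0003
grip_force: 0.0
```

```bash
python3 - <<'E'
from station import ctrl, vision
import cv2,pickle
o=ctrl.get_obs();print(o['t'],o['q'],o['tool_pos'],o['tool_rot'],o['opening'],ctrl.finger_overhang)
d={n:vision.get_image(n) for n in("scene","top","wrist")}
pickle.dump(d,open('d1.pkl','wb'))
cv2.imwrite('pics/w1.png',cv2.resize(d['wrist']['image'],(800,600)))
E
```

```text
2.65 [-3.40433329e-01 -1.47370904e-01  1.61827207e+00  2.35865785e-06
  1.67136875e+00 -5.98128479e-01] [ 0.54665281 -0.11491971  0.41847998] [-1.91719743e+00 -2.48795290e+00  3.27156164e-04] -0.0002725080116529577 0.0726
```

View pics/w1.png

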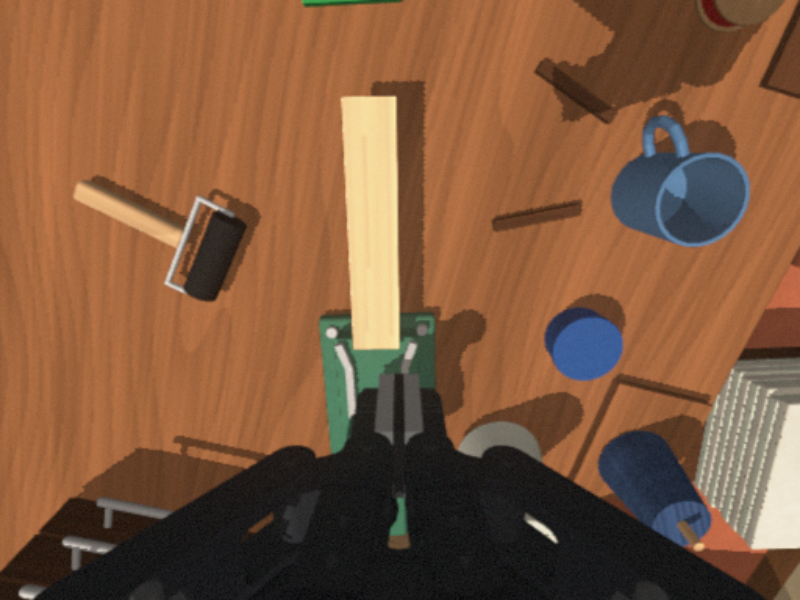

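The wrist view shows the blank from its tail (342–397, 97) to its lead (355–400, 348). The press base edge runs (320,318)–(436,315), and the sticks are near (575,92) and (538,216).

```bash
python3 - <<'E'
import pickle,cv2,numpy as np
from h import *
d=pickle.load(open('d1.pkl','rb'));c=d['wrist'];im=c['image'];hsv=cv2.cvtColor(im,cv2.COLOR_BGR2HSV)
s=.64
roi=np.zeros(im.shape[:2],bool);roi[40:240,200:275]=1
m=roi&(hsv[...,0]>15)&(hsv[...,0]<35)&(hsv[...,2]>150)&(hsv[...,1]<140)
print('blank wrist',*rects(c,m,.057))
ct=d['top'];h2=cv2.cvtColor(ct['image'],cv2.COLOR_BGR2HSV)
pr=lambda:0
roi[:]=0;roi[35:85,330:400]=1
roi2=np.zeros_like(roi);roi2[125:152,310:378]=1
for T in(50,60,75,90): print(T,'A',rects(c,roi&(hsv[...,2]<T),.012,40),'B',rects(c,roi2&(hsv[...,2]<T),.012,40))
# press green rear edge + side edges
g=(hsv[...,0]>60)&(hsv[...,0]<90)&(hsv[...,1]>90); print('green px',[ (int(r),int(np.where(g[r])[0].min()),int(np.where(g[r,:300])[0].max())) for r in (206,212,220,240,260)])
# knob in top & scene
for n,(x0,x1,y0,y1) in dict(top=(320,360,160,195),scene=(180,220,235,275)).items():
    a=pickle.load(open('d0.pkl','rb'))[n];v=cv2.cvtColor(a['image'],cv2.COLOR_BGR2HSV)
    mm=np.zeros(v.shape[:2],np.uint8);mm[y0:y1,x0:x1]=(v[y0:y1,x0:x1,2]<60)
    k=max(cv2.findContours(mm,0,1)[0],key=cv2.contourArea);print(n,cv2.boundingRect(k),cv2.minEnclosingCircle(k),ray(a,[cv2.minEnclosingCircle(k)[0]],.21))
    e=[(u,) for u in()]
# printed board & mark in top
a=d['top'];v=h2
bl=(v[...,0]>100)&(v[...,0]<135)&(v[...,1]>70);bl[:,:120]=0;bl[:,170:]=0;bl[:160]=0;bl[230:]=0
print('marks',rects(a,bl,.062,3))
r=np.zeros_like(bl);r[190:235,120:215]=1
for s0 in(125,135,145): print('printed',rects(a,r&(v[...,1]<s0)&(v[...,2]>90),.062,60))
cv2.imwrite('pics/t1.png',cv2.resize(a['image'][150:240,110:230],(800,600),interpolation=cv2.INTER_CUBIC))
E
```

```text
blank wrist (array([ 0.5216, -0.1156]), 240, 49, 1.836, array([238., 141.]))
50 A [] B []
60 A [(array([0.6795, 0.0547]), 53, 11, 2.88, array([370.,  63.]))] B []
75 A [(array([0.6752, 0.0573]), 83, 15, 2.852, array([368.,  59.]))] B []
90 A [(array([0.6776, 0.0577]), 86, 36, 2.581, array([368.,  58.]))] B [(array([ 0.678, -0.059]), 89, 6, 0.485, array([342., 135.]))]Traceback (most recent call last):
  File "<stdin>", line 14, in <module>
    return umr_minimum(a, axis, None, out, keepdims, initial, where)
ValueError: zero-size array to reduction operation minimum which has no identity
```

```bash
python3 - <<'E'
import pickle,cv2,numpy as np
from h import *
d=pickle.load(open('d1.pkl','rb'));c=d['wrist'];im=c['image'];hsv=cv2.cvtColor(im,cv2.COLOR_BGR2HSV)
print(hsv[212,270:285].tolist(),hsv[225,200:215].tolist())
g=(hsv[...,0]>60)&(hsv[...,0]<95)&(hsv[...,1]>80);g[:190]=0;g[285:]=0;g[:,300:]=0
for r in range(200,285,6):
    w=np.where(g[r])[0]
    if len(w): print(r,w.min(),w.max(),ray(c,[[w.min(),r],[w.max(),r]],.0)[:,:2].round(4).tolist())
D=pickle.load(open('d0.pkl','rb'))
for n,(x0,x1,y0,y1) in dict(top=(320,360,160,195),scene=(180,220,235,275)).items():
    a=D[n];v=cv2.cvtColor(a['image'],cv2.COLOR_BGR2HSV)
    mm=np.zeros(v.shape[:2],np.uint8);mm[y0:y1,x0:x1]=(v[y0:y1,x0:x1,2]<60)
    k=max(cv2.findContours(mm,0,1)[0],key=cv2.contourArea);print(n,cv2.boundingRect(k),cv2.minEnclosingCircle(k),ray(a,[cv2.minEnclosingCircle(k)[0]],.205))
a=d['top'];v=cv2.cvtColor(a['image'],cv2.COLOR_BGR2HSV)
bl=(v[...,0]>100)&(v[...,0]<135)&(v[...,1]>70);bl[:,:120]=0;bl[:,170:]=0;bl[:160]=0;bl[230:]=0
print('marks',rects(a,bl,.062,3))
r=np.zeros_like(bl);r[190:235,120:215]=1
for s0 in(125,135,145): print('printed',rects(a,r&(v[...,1]<s0)&(v[...,2]>90),.062,60))
o=np.vstack([a['image'][150:240,110:230],D['top']['image'][150:180,300:420]*0+a['image'][150:180,300:420]])
cv2.imwrite('pics/t1.png',cv2.resize(o,(600,600),interpolation=cv2.INTER_CUBIC))
E
```

```text
[[13, 28, 126], [15, 32, 126], [15, 30, 121], [42, 36, 107], [68, 79, 116], [68, 85, 129], [68, 82, 118], [67, 74, 90], [21, 100, 74], [11, 139, 101], [12, 154, 104], [12, 150, 102], [12, 161, 98], [12, 141, 101], [13, 149, 96]] [[12, 160, 153], [12, 153, 155], [12, 153, 153], [12, 157, 156], [12, 156, 165], [15, 128, 140], [52, 68, 120], [69, 90, 130], [68, 85, 132], [68, 86, 131], [69, 89, 129], [68, 89, 138], [68, 84, 127], [69, 91, 129], [67, 80, 125]]
206 206 276 [[0.4888, -0.2402], [0.6104, -0.2084]]
212 206 276 [[0.4911, -0.2516], [0.6136, -0.2196]]
218 206 260 [[0.4934, -0.2632], [0.5887, -0.2383]]
224 207 258 [[0.4976, -0.2744], [0.5882, -0.2508]]
230 207 251 [[0.5001, -0.2864], [0.5788, -0.2658]]
236 208 265 [[0.5043, -0.298], [0.6071, -0.2712]]
242 208 275 [[0.5069, -0.3103], [0.6285, -0.2785]]
248 209 232 [[0.5113, -0.3222], [0.5533, -0.3112]]
254 210 220 [[0.5157, -0.3344], [0.5342, -0.3296]]
260 210 221 [[0.5184, -0.3472], [0.5388, -0.3419]]
266 211 221 [[0.523, -0.3597], [0.5417, -0.3549]]
272 211 223 [[0.5258, -0.373], [0.5484, -0.3671]]
278 212 222 [[0.5305, -0.3859], [0.5495, -0.3809]]
284 212 219 [[0.5333, -0.3995], [0.5468, -0.396]]
top (332, 167, 13, 13) ((337.75, 172.5), 6.731555938720703) [[ 0.57383339 -0.29333004  0.205     ]]
scene (180, 238, 5, 11) ((180.0, 243.0), 5.000100135803223) [[ 0.51873894 -0.29425159  0.205     ]]
marks []
printed [(array([0.4688, 0.3102]), 243, 53, 1.456, array([167., 211.])), (array([0.4594, 0.4678]), 148, 7, 0.07, array([121., 214.]))]
printed [(array([0.469 , 0.3105]), 244, 53, 1.458, array([165., 211.])), (array([0.4594, 0.4678]), 148, 7, 0.07, array([121., 214.]))]
printed [(array([0.4696, 0.3106]), 248, 59, 1.476, array([165., 211.])), (array([0.4594, 0.4678]), 148, 7, 0.07, array([121., 214.]))]
```

View pics/t1.png

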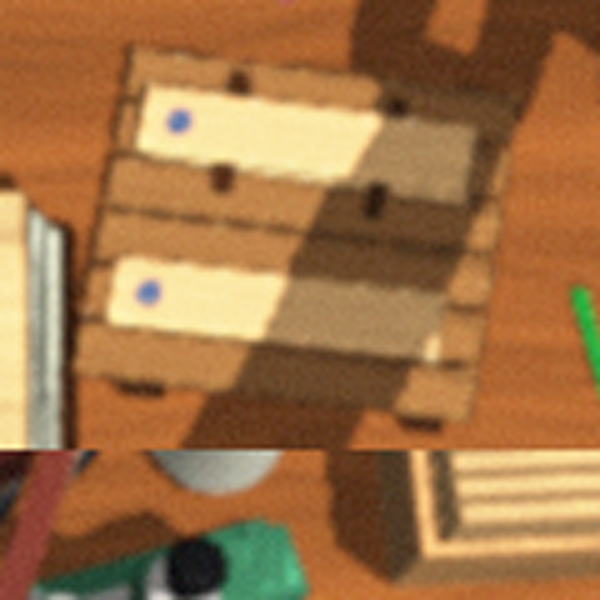

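Emit:
drive_tool:
  rows:
    - [[0.022,-0.0035,0.035],-0.011]
    - [[0.022,-0.0035,0.042],0]
    - [[0.022,-0.0035,0.042],0]
    - [[0.022,-0.0035,0.042],0]
    - [[0.022,-0.0035,0.042],0]
    - [[0.022,-0.0035,0.042],0]
    - [[0.022,-0.0035,0.04],0]
    - [[0,0,0.0125],0]
    - [[0,0,0],0]
  jaw: 0.7
  grip_force: 30

```text
t: 3.7
tool_pos: [0.4811, 0.0272, 0.1194]
tool_rot: [-1.902, -2.496, 0.004]
contact_force: [-0.5, 0.3, 0.7]
opening: 0.0259
grip_force: 0.0
```

```bash
python3 - <<'E'
from station import ctrl, vision
import cv2,pickle
o=ctrl.get_obs();print(o['t'],o['tool_pos'],o['tool_rot'],o['opening'],ctrl.finger_overhang)
d={n:vision.get_image(n) for n in("wrist","top")}
pickle.dump(d,open('d2.pkl','wb'))
cv2.imwrite('pics/w2.png',cv2.resize(d['wrist']['image'],(640,480)))
E
```

```text
3.7 [0.48108649 0.02723103 0.11939509] [-1.90154077 -2.49634547  0.00412092] 0.02587734845192839 0.0726
```

View pics/w2.png

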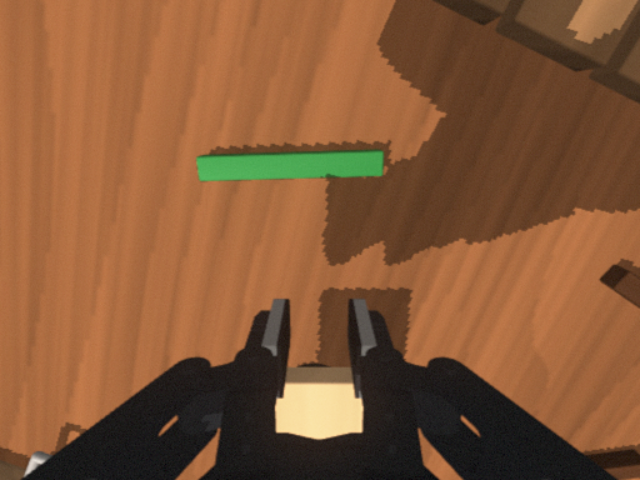

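The wrist view shows the two fingertips centred behind the board's tail end, at (320,368).

Emit:
drive_tool:
  rows:
    - [[-0.012,0,-0.001],0]
    - [[-0.012,0,0],0]
    - [[-0.012,0,0],0]
    - [[-0.012,0,0],0]
    - [[-0.012,0,0],0]
    - [[-0.012,0,0],0]
    - [[-0.012,0,0],0]
    - [[-0.008,0,0],0]

```text
t: 4.6
tool_pos: [0.5071, -0.0628, 0.1223]
tool_rot: [-1.904, -2.499, 0.0]
contact_force: [-0.8, 1.9, 1.7]
opening: 0.0255
grip_force: 1.1
```

Emit:
drive_tool:
  rows:
    - [[-0.004,0,0],0]
    - [[-0.003,0,0],0]
    - [[-0.002,0,0],0]

```text
t: 4.9
tool_pos: [0.5092, -0.0703, 0.1223]
tool_rot: [-1.903, -2.499, 0.0]
contact_force: [-0.2, 2.0, 0.8]
opening: 0.0255
grip_force: 0.8
```

Emit:
drive_tool:
  rows:
    - [[-0.002,0,0],0]
    - [[-0.002,0,0],0]
    - [[-0.002,0,0],0]

```text
t: 5.2
tool_pos: [0.5108, -0.076, 0.1223]
tool_rot: [-1.903, -2.5, 0.0]
contact_force: [-0.3, 0.2, 0.6]
opening: 0.0259
grip_force: 0.6
```

Emit:
drive_tool:
  rows:
    - [[-0.002,0,0],0]
    - [[-0.002,0,0],0]

```text
t: 5.4
tool_pos: [0.5119, -0.08, 0.1223]
tool_rot: [-1.903, -2.499, 0.0]
contact_force: [-0.3, 0.4, 0.5]
opening: 0.0258
grip_force: 0.5
```

Emit:
drive_tool:
  rows:
    - [[-0.002,0,0],0]
    - [[-0.002,0,0],0]

```text
t: 5.6
tool_pos: [0.5123, -0.0816, 0.1223]
tool_rot: [-1.901, -2.493, -0.006]
contact_force: [-4.9, 15.6, 7.9]
opening: 0.0255
grip_force: 8.3
```

Emit:
drive_tool:
  rows:
    - [[-0.002,0,0],0]
    - [[-0.002,0,0],0]

```text
t: 5.8
tool_pos: [0.5126, -0.0824, 0.1223]
tool_rot: [-1.897, -2.487, -0.014]
contact_force: [-8.0, 28.8, 13.4]
opening: 0.0258
grip_force: 15.0
```

Emit:
drive_tool:
  rows:
    - [[0.008,0,0],0]
    - [[0.02,0,0],0]
    - [[0,0,-0.045],0]
    - [[0,0,-0.045],0]
    - [[0,0,-0.045],0]
    - [[0,0,-0.045],0]
    - [[0,0,-0.03],0]
    - [[-0.05,0,0],0]
    - [[-0.05,0,0],0]
    - [[-0.05,0,0],0]
  jaw: 1

```text
t: 6.8
tool_pos: [0.5468, -0.2071, 0.3332]
tool_rot: [1.901, 2.498, -0.001]
contact_force: [1.0, 1.0, -0.4]
opening: 0.0001
grip_force: 0.0
```

Emit:
drive_tool:
  rows:
    - [[-0.04,0,0],0]
    - [[0,0,0],0]
    - [[0,0,0],0]

```text
t: 7.1
tool_pos: [0.5569, -0.2447, 0.3318]
tool_rot: [-1.905, -2.497, 0.0]
contact_force: [0.1, -1.1, -0.4]
opening: -0.0001
grip_force: 0.0
```

```bash
python3 - <<'E'
from station import ctrl, vision
import cv2,pickle
from h import *
o=ctrl.get_obs();print(o['t'],o['tool_pos'],o['tool_rot'],o['opening'])
d={n:vision.get_image(n) for n in("wrist","top","scene")}
pickle.dump(d,open('d3.pkl','wb'))
c=d['wrist'];hsv=cv2.cvtColor(c['image'],cv2.COLOR_BGR2HSV)
m=(hsv[...,0]>15)&(hsv[...,0]<35)&(hsv[...,2]>150)&(hsv[...,1]<140)
print(*rects(c,m,.057,300),sep='\n')
cv2.imwrite('pics/w3.png',np.hstack([cv2.resize(d['wrist']['image'],(400,300)),cv2.resize(d['scene']['image'][150:300,100:300],(400,300))]))
E
```

```text
7.1 [ 0.55690845 -0.24467837  0.33184183] [-1.90503785e+00 -2.49683034e+00  4.32595827e-04] -6.933961274919384e-05
(array([ 0.8166, -0.3998]), 86, 37, 2.823, array([398., 315.]))
(array([ 0.6958, -0.3647]), 84, 22, 2.345, array([330., 273.]))
(array([ 0.5371, -0.2003]), 219, 58, 1.843, array([250., 121.]))
(array([ 0.3033, -0.1686]), 91, 14, 2.908, array([42., 36.]))
```

View pics/w3.png

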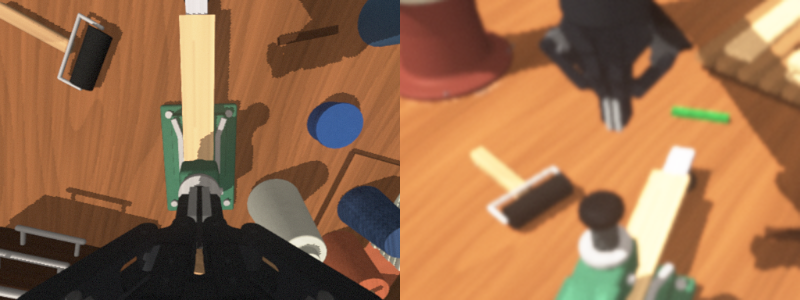

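The board sits between the rails, with the white bar end showing behind its tail (197,15). In the scene crop the knob is at about (602,212).

```bash
python3 - <<'E'
import pickle
from h import *
d=pickle.load(open('d3.pkl','rb'))
c=d['wrist'];hsv=cv2.cvtColor(c['image'],cv2.COLOR_BGR2HSV)
m=(hsv[...,0]>15)&(hsv[...,0]<35)&(hsv[...,2]>150)&(hsv[...,1]<140)&(hsv[...,1]>50)
m[:,:200]=0;m[:,300:]=0
E=[]
for r in range(22,130,6):
    w=np.where(m[r])[0];E.append((ray(c,[[w.min(),r],[w.max()+.99,r]],.057)[:,:2]))
E=np.array(E);mid=E.mean(1);p=np.polyfit(mid[:,1],mid[:,0],1);print('width',np.linalg.norm(E[:,0]-E[:,1],axis=1).round(4)[[0,5,-1]],'yaw',np.arctan2(-1,-p[0]))
col=[int(np.where(m[:,x])[0].min()) for x in range(238,268,5)];print(col,'tail',ray(c,[[252,np.median(col)]],.057)); print('line x at y',np.polyval(p,[-.05,-.29]))
a=d['scene'];v=cv2.cvtColor(a['image'],cv2.COLOR_BGR2HSV);mm=np.zeros(v.shape[:2],np.uint8);mm[238:275,185:220]=v[238:275,185:220,2]<60
k=max(cv2.findContours(mm,0,1)[0],key=cv2.contourArea);b=cv2.boundingRect(k);print(b);print(ray(a,[[b[0]+b[2]/2,b[1]+9]],.206))
a=d['top'];v=cv2.cvtColor(a['image'],cv2.COLOR_BGR2HSV)
E
```

```text
width [0.0478 0.0482 0.0473] yaw -1.292352027030922
[19, 19, 19, 19, 19, 19] tail [[ 0.51258476 -0.09416242  0.057     ]]
line x at y [0.50027221 0.56888118]Traceback (most recent call last):
  File "<stdin>", line 13, in <module>
ValueError: max() iterable argument is empty
```

Emit:
drive_tool:
  rows:
    - [[-0.028,0,0],0]
    - [[-0.027,0,0.01],0]
    - [[0,0,0.015],0]
    - [[0,0,0.012],0]
    - [[0,0,0.004],0]
    - [[0,0,0.004],0]
    - [[0,0,0.004],0]
    - [[0,0,0.004],0]

```text
t: 8.05
tool_pos: [0.572, -0.296, 0.2811]
tool_rot: [1.902, 2.499, 0.001]
contact_force: [-2.5, 3.1, 5.1]
opening: 0.0002
grip_force: 3.0
```

Emit:
drive_tool:
  rows:
    - [[0,0,0.004],0]
    - [[0,0,0.004],0]

```text
t: 8.25
tool_pos: [0.572, -0.2961, 0.2736]
tool_rot: [1.902, 2.499, 0.001]
contact_force: [-3.8, 3.8, 8.0]
opening: -0.0002
grip_force: 3.9
```

Emit:
drive_tool:
  rows:
    - [[0,0,0.003],0]
    - [[0,0,0.003],0]
    - [[0,0,0.003],0]

```text
t: 8.55
tool_pos: [0.572, -0.2961, 0.2653]
tool_rot: [1.902, 2.499, 0.001]
contact_force: [-5.7, 5.0, 11.6]
opening: 0.0001
grip_force: 5.9
```

Emit:
drive_tool:
  rows:
    - [[0,0,0.002],0]
    - [[0,0,0.002],0]

```text
t: 8.75
tool_pos: [0.5721, -0.296, 0.2627]
tool_rot: [1.902, 2.499, 0.001]
contact_force: [-7.5, 7.8, 14.9]
opening: -0.0002
grip_force: 8.0
```

Emit:
drive_tool:
  rows:
    - [[0,0,0.002],0]
    - [[0,0,0.001],0]

```text
t: 8.95
tool_pos: [0.5721, -0.2961, 0.262]
tool_rot: [1.902, 2.499, 0.001]
contact_force: [-11.3, 9.1, 24.9]
opening: 0.0002
grip_force: 12.0
```

Emit:
drive_tool:
  rows:
    - [[0,0,0.001],0]
    - [[0,0,0.001],0]
    - [[0,0,0],0]

```text
t: 9.25
tool_pos: [0.5721, -0.2961, 0.2619]
tool_rot: [1.901, 2.499, 0.001]
contact_force: [-13.3, 11.0, 27.6]
opening: -0.0002
grip_force: 13.7
```

Emit:
drive_tool:
  rows:
    - [[0,0,-0.01],0]
    - [[0,0,-0.02],0]
    - [[0,0,-0.03],0]
    - [[0.02,0.02,-0.018],0]
    - [[0.03,0.035,0],0]
    - [[0.03,0.035,0],0]
    - [[0.028,0.031,0],0]
    - [[0,0,0],0]
    - [[0,0,0],0]
  jaw: 0.4

```text
t: 10.15
tool_pos: [0.6601, -0.1595, 0.3315]
tool_rot: [1.9, 2.501, -0.0]
contact_force: [0.3, -0.0, 0.7]
opening: 0.0512
grip_force: 0.0
```

```bash
python3 - <<'E'
from station import ctrl, vision
import cv2,pickle
from h import *
o=ctrl.get_obs();print(o['t'],o['tool_pos'],o['tool_rot'],o['opening'])
d={n:vision.get_image(n) for n in("wrist","top","scene")}
pickle.dump(d,open('d4.pkl','wb'))
c=d['wrist'];hsv=cv2.cvtColor(c['image'],cv2.COLOR_BGR2HSV)
for n,X in dict(A=(.677,.058,.012),B=(.679,-.06,.012)).items():
    u,v=proj(c,X)[0];print(n,u,v)
w=cv2.resize(d['wrist']['image'],(640,480));s=cv2.resize(d['scene']['image'][190:290,160:300],(640,457))[:, :160]
cv2.imwrite('pics/w4.png',np.hstack([w,np.vstack([s,np.zeros((23,160,3),np.uint8)])]))
E
```

```text
10.15 [ 0.66005702 -0.15952765  0.33149388] [ 1.90020420e+00  2.50062807e+00 -4.66030767e-04] 0.05115395914554567
A 320.79281018841186 -20.510889019961667
B 290.41091883833667 87.4210650684793
```

View pics/w4.png

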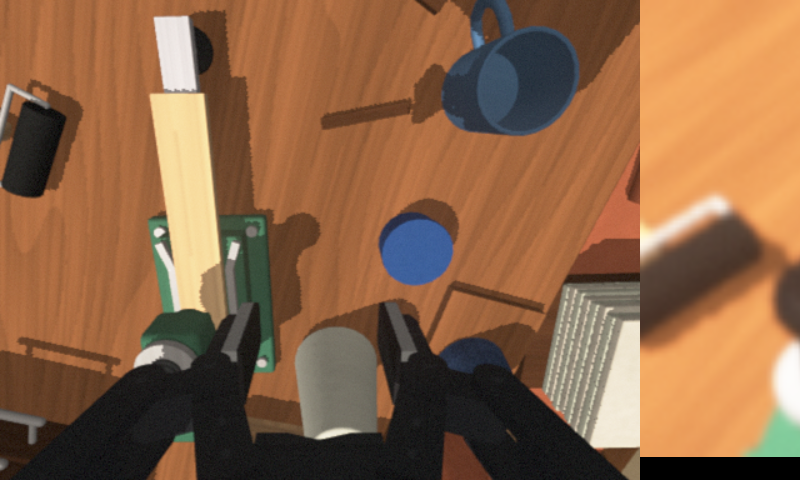

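Stick B lies at (322–410, 118–100), and the plunger knob looks to be up.

Emit:
drive_tool:
  rows:
    - [[0.04,0.011,0.01],0]
    - [[0.04,0.011,0.01],0]
    - [[0.036,0.01,0.01],0]
    - [[0,0,0],0]
    - [[0,0,0],0]

```text
t: 10.8
tool_pos: [0.6594, -0.0408, 0.3013]
tool_rot: [1.903, 2.499, -0.001]
contact_force: [-0.8, -1.0, 0.5]
opening: 0.0513
grip_force: 0.0
```

```bash
python3 - <<'E'
from station import ctrl, vision
import cv2,pickle
from h import *
o=ctrl.get_obs();print(o['t'],o['tool_pos'],o['tool_rot'])
d5={'wrist':vision.get_image('wrist')};pickle.dump(d5,open('d5.pkl','wb'))
cs=[]
for n,c,X in(('B',pickle.load(open('d4.pkl','rb'))['wrist'],(.679,-.06,.012)),('A',d5['wrist'],(.677,.058,.012))):
    u,v=map(int,proj(c,X)[0]);print(n,u,v)
    y0=max(v-45,0);x0=u-60;cr=c['image'][y0:y0+90,x0:x0+120];print('origin',x0,y0);cs.append(cv2.resize(cr,(400,300),interpolation=cv2.INTER_CUBIC) if cr.shape[0]==90 else cr)
cv2.imwrite('pics/ab.png',np.hstack(cs))
E
```

```text
10.8 [ 0.65935621 -0.04075095  0.30128308] [ 1.90347506e+00  2.49905865e+00 -9.86316211e-04]
B 290 87
origin 230 42
A 292 87
origin 232 42
```

View pics/ab.png

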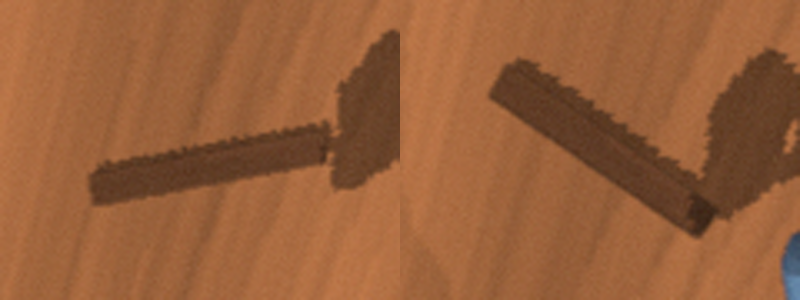

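```bash
python3 - <<'E'
import pickle
from h import *
for n,f,o,pts in(('B','d4.pkl',(230,42),[(92,191),(327,148)]),('A','d5.pkl',(232,42),[(101,83),(296,209)])):
    c=pickle.load(open(f,'rb'))['wrist'];P=ray(c,np.array(pts)*.3+o,.012);v=P[1]-P[0]
    print(n,P.mean(0).round(4),np.linalg.norm(v[:2]),np.arctan2(v[1],v[0]))
E
```

```text
B [ 0.6837 -0.0654  0.012 ] 0.08960914636872239 0.4438276342088048
A [0.6766 0.059  0.012 ] 0.0804454602686551 -0.2646247133703777
```

```bash
python3 - <<'E'
import pickle
from h import *
D=pickle.load(open('d0.pkl','rb'));c=D['top']
hsv=cv2.cvtColor(c['image'],cv2.COLOR_BGR2HSV)
m=(hsv[...,0]>95)&(hsv[...,0]<125)&(hsv[...,1]>90);m[:,:225]=0;m[:,285:]=0;m[:105]=0;m[155:]=0
k=max(cv2.findContours(m.astype(np.uint8),0,1)[0],key=cv2.contourArea)
print(cv2.boundingRect(k))
print('rim',ray(c,[[254,125]],.09),'handle tip',ray(c,[[238,140]],.05),ray(c,[[238,140]],.08))
P=ray(c,k[:,0],.08);print('min x at z.08',P[P[:,0].argmin()],'lefty',P[P[:,1].argmax()])
E
```

```text
(238, 116, 25, 27)
rim [[ 0.78923615 -0.01191951  0.09      ]] handle tip [[0.74514453 0.04890745 0.05      ]] [[0.73413183 0.04735786 0.08      ]]
min x at z.08 [ 0.72632852 -0.00828019  0.08      ] lefty [0.73804649 0.04740013 0.08      ]
```

Emit:
drive_tool:
  rows:
    - [[0.0325,0.0115,0.01],0]
    - [[0.0325,0.0115,0.01],0]
    - [[0.0325,0.011,0.01],0]
    - [[0,0,0.015],-0.146]
    - [[0,0,0.015],-0.146]
    - [[0,0,0.015],-0.146]
    - [[0,0,0.015],-0.146]
    - [[0,0,0.015],-0.146]
    - [[0,0,0.015],-0.146]
    - [[0,0,0.015],-0.144]
  jaw: 0.5

```text
t: 11.85
tool_pos: [0.6674, 0.0605, 0.1667]
tool_rot: [0.436, 3.11, -0.0]
contact_force: [-0.3, -0.1, 0.3]
opening: 0.0427
grip_force: 0.0
```

Emit:
drive_tool:
  rows:
    - [[0,0,0.03],0]
    - [[0,0,0.03],0]
    - [[0,0,0.02],0]
    - [[0,0,0.006],0]
    - [[0,0,0.002],0]
    - [[0,0,0],0]

```text
t: 12.45
tool_pos: [0.6676, 0.0619, 0.0798]
tool_rot: [0.443, 3.108, 0.0]
contact_force: [0.0, -0.6, 1.3]
opening: 0.0428
grip_force: 0.0
```

Emit:
drive_tool:
  rows:
    - [[0,0,0.003],0]
    - [[0,0,0],0]
    - [[0,0,0],0]
    - [[0,0,0],0]
    - [[0,0,0],0]
  jaw: 1
  grip_force: 25

```text
t: 12.95
tool_pos: [0.6672, 0.0629, 0.0765]
tool_rot: [0.441, 3.109, 0.0]
contact_force: [-0.7, -0.3, 3.6]
opening: 0.0109
grip_force: 27.0
```

Emit:
drive_tool:
  rows:
    - [[0,0,-0.03],0]
    - [[0,0,-0.04],0]
    - [[0.019,0.031,-0.03],0]
    - [[0.019,0.031,-0.03],0]
    - [[0.019,0.031,-0.03],0]
    - [[0.019,0.031,-0.03],0]
    - [[0.019,0.031,-0.03],0]
    - [[0.019,0.031,0],0]
    - [[0.019,0.033,0],0]
    - [[0,0,0],-0.14]

```text
t: 13.95
tool_pos: [0.5978, 0.3143, 0.2952]
tool_rot: [-0.209, -3.134, -0.002]
contact_force: [0.6, -0.1, 0.1]
opening: 0.0112
grip_force: 26.4
```

Emit:
drive_tool:
  rows:
    - [[0,0,0],-0.028]
    - [[0,0,0],0]
    - [[0,0,0],0]

```text
t: 14.25
tool_pos: [0.5999, 0.3094, 0.295]
tool_rot: [-0.183, -3.136, 0.001]
contact_force: [-0.1, 0.4, -0.0]
opening: 0.011
grip_force: 26.4
```

```bash
python3 - <<'E'
from station import ctrl, vision
import pickle
from h import *
o=ctrl.get_obs();print(o['t'],o['tool_pos'],o['tool_rot'],o['opening'])
c=vision.get_image('wrist');pickle.dump(c,open('d6.pkl','wb'))
v=cv2.cvtColor(c['image'],cv2.COLOR_BGR2HSV)
X=np.array([.469,.3104,.062]);bx=np.array([.1136,.9935,0]);
print(proj(c,[X+s*.12*bx+w*.024*np.array([.9935,-.1136,0]) for s in(-1,1) for w in(-1,1)]).round().tolist())
q=proj(c,[X-.05*bx,X+.05*bx,X+.035*np.array([1,0,0])]).astype(int);print([v[y,x].tolist() for x,y in q if 0<=y<384 and 0<=x<512])
for s0 in (100,120,135):
    print(s0,*rects(c,(v[...,1]<s0)&(v[...,0]>10)&(v[...,0]<35)&(v[...,2]>100),.062,800),sep='\n')
b=(v[...,0]>95)&(v[...,0]<135)&(v[...,1]>60)&(v[...,2]>60)
print('blue',rects(c,b,.062,30))
cv2.imwrite('pics/w6.png',cv2.resize(c['image'],(640,480)))
E
```

```text
14.25 [0.59986711 0.3094144  0.29503008] [-1.82972074e-01 -3.13574509e+00  5.13359904e-04] 0.011044748946792415
[[108.0, 12.0], [116.0, 70.0], [373.0, 11.0], [366.0, 69.0]]
[[20, 96, 244], [19, 93, 243], [14, 138, 175]]
100
(array([0.5959, 0.2823]), 251, 51, 1.444, array([234., 178.]))
(array([0.4668, 0.2812]), 181, 45, 1.454, array([215.,  46.]))
(array([0.4721, 0.5342]), 46, 28, 1.624, array([487.,  16.]))
(array([0.4989, 0.4841]), 93, 39, 0.063, array([425.,  49.]))
120
(array([0.5934, 0.2864]), 261, 60, 1.427, array([232., 172.]))
(array([0.4707, 0.3096]), 241, 49, 1.459, array([240.,  42.]))
(array([0.4988, 0.5145]), 100, 97, 1.634, array([446.,  46.]))
135
(array([0.5911, 0.2918]), 277, 110, 1.445, array([256., 168.]))
(array([0.499 , 0.5145]), 100, 97, 1.634, array([446.,  47.]))
(array([0.4823, 0.314 ]), 258, 92, 1.454, array([277.,  50.]))
blue [(array([ 0.7815, -0.0039]), 191, 76, 2.271, array([ 43., 334.])), (array([0.6102, 0.3858]), 8, 8, 0.382, array([327., 178.])), (array([0.4808, 0.4018]), 8, 7, 3.115, array([340.,  43.]))]
```

Emit:
drive_tool:
  rows:
    - [[0.035,0.0115,0.01],0]
    - [[0.035,0.0115,0.01],0]
    - [[0.035,0.0115,0.01],0]
    - [[0.036,0.0115,0.02],0]
    - [[0,0,0.04],0]
    - [[0,0,0.04],0]
    - [[0,0,0.018],0]
    - [[0,0,0.004],0]
    - [[0,0,0],0]
    - [[0,0,0],0]

```text
t: 15.3
tool_pos: [0.4661, 0.3722, 0.1454]
tool_rot: [0.18, 3.134, 0.003]
contact_force: [-0.3, 0.6, -0.2]
opening: 0.0113
grip_force: 26.4
```

Emit:
drive_tool:
  rows:
    - [[0,0,0.003],0]
    - [[0,0,0.002],0]
    - [[0,0,0],0]
    - [[0,0,0],0]

```text
t: 15.7
tool_pos: [0.4649, 0.3719, 0.1386]
tool_rot: [0.179, 3.136, 0.0]
contact_force: [-1.5, 0.0, 0.2]
opening: 0.0106
grip_force: 26.4
```

Emit:
drive_tool:
  rows:
    - [[0,0,0],0]
    - [[0,0,0],0]
    - [[0,0,0],0]
    - [[0,0,-0.02],0]
    - [[0,0,-0.04],0]
    - [[0,0,-0.045],0]
    - [[0,0,-0.045],0]
  jaw: 0.6

```text
t: 16.4
tool_pos: [0.4645, 0.3717, 0.2896]
tool_rot: [-0.179, -3.136, 0.001]
contact_force: [0.4, 1.5, 0.8]
opening: 0.0347
grip_force: 0.0
```

Emit:
drive_tool:
  rows:
    - [[-0.0257,-0.0412,0],0]
    - [[-0.0257,-0.0412,0],0]
    - [[-0.0257,-0.0412,0],0]
    - [[-0.0257,-0.0412,0],0]
    - [[-0.0257,-0.0412,0],0]
    - [[-0.0257,-0.0412,0],0]
    - [[-0.0257,-0.0412,0],0]
    - [[-0.0257,-0.0412,0],0]
    - [[-0.0257,-0.0412,0],0]
    - [[-0.0257,-0.0412,0],0]
  jaw: 0.5

```text
t: 17.4
tool_pos: [0.6739, -0.0686, 0.2884]
tool_rot: [0.179, 3.136, 0.0]
contact_force: [0.4, 0.6, 1.7]
opening: 0.0422
grip_force: 0.0
```

Emit:
drive_tool:
  rows:
    - [[0,0,0.03],-0.14]
    - [[0,0,0.03],-0.14]
    - [[0,0,0.03],-0.14]
    - [[0,0,0.03],-0.14]
    - [[0,0,0],0]
    - [[0,0,0],0]

```text
t: 18.0
tool_pos: [0.6732, -0.0666, 0.1682]
tool_rot: [0.69, -3.064, -0.001]
contact_force: [0.5, -0.7, 1.0]
opening: 0.0424
grip_force: 0.0
```

```bash
python3 - <<'E'
from station import ctrl
import numpy as np
o=ctrl.get_obs();r=o['tool_rot'];y=2*np.arctan2(r[1],r[0])%(2*np.pi);d=np.array([.673,-.067])-o['tool_pos'][:2]
print(o['t'],o['tool_pos'],y,o['q'],d@[np.cos(y),np.sin(y)],d@[np.sin(y),-np.cos(y)],-(3.59-y))
E
```

```text
18.0 [ 0.6732084  -0.06658916  0.16824435] 3.584929415185782 [-2.08496800e-01  2.81977168e-01  1.59017712e+00  7.12311695e-08
  1.27062237e+00 -2.22262991e+00] 0.0003644896005293903 -0.0002817256435770974 -0.005070584814217849
```

Emit:
drive_tool:
  rows:
    - [[0,0,0.03],0]
    - [[0,0,0.03],0]
    - [[0,0,0.022],0]
    - [[0,0,0.007],0]
    - [[0,0,0.002],0]
    - [[0,0,0],0]
    - [[0,0,0],0]

```text
t: 18.7
tool_pos: [0.6748, -0.0669, 0.0799]
tool_rot: [-0.694, 3.06, -0.003]
contact_force: [0.1, -0.4, 0.5]
opening: 0.0428
grip_force: 0.0
```

Emit:
drive_tool:
  rows:
    - [[0,0,0],0]
    - [[0,0,0],0]
    - [[0,0,0],0]
    - [[0,0,0],0]
  jaw: 1

```text
t: 19.1
tool_pos: [0.674, -0.0668, 0.0785]
tool_rot: [-0.695, 3.062, -0.001]
contact_force: [-0.4, 0.0, 3.9]
opening: 0.0111
grip_force: 26.3
```

Emit:
drive_tool:
  rows:
    - [[0,0,-0.04],0]
    - [[0.0069,0.0424,-0.02],0]
    - [[0.0069,0.0424,-0.02],0]
    - [[0.0069,0.0424,-0.02],0]
    - [[0.0069,0.0424,-0.02],0]
    - [[0.0069,0.0424,-0.02],0]
    - [[0.0069,0.0424,-0.02],0]
    - [[0.0069,0.0424,0],0]
    - [[0.0069,0.0424,0],0]
    - [[0.0066,0.0422,0],0]

```text
t: 20.1
tool_pos: [0.4517, 0.2519, 0.2374]
tool_rot: [-0.695, 3.064, 0.0]
contact_force: [0.2, 0.6, 0.5]
opening: 0.011
grip_force: 25.8
```

Emit:
drive_tool:
  rows:
    - [[0,0,0],0.139]
    - [[0,0,0],0.139]
    - [[0,0,0.02],0.139]
    - [[0,0,0.03],0.138]
    - [[0,0,0],0]
    - [[0,0,0],0]

```text
t: 20.7
tool_pos: [0.4526, 0.2506, 0.1869]
tool_rot: [-0.166, -3.135, 0.001]
contact_force: [-0.2, -0.4, 0.8]
opening: 0.0109
grip_force: 25.8
```

```bash
cat > go.py <<'E'
import sys
from station import ctrl
import numpy as np
X,Y,Z,W=map(float,sys.argv[1:])
o=ctrl.get_obs();r=o['tool_rot'];y=2*np.arctan2(r[1],r[0]);d=np.array([X,Y])-o['tool_pos'][:2]
print('t',o['t'],'pos',o['tool_pos'].round(4),'yaw',round(y%(2*np.pi),4),'| shift',np.round([d@[np.cos(y),np.sin(y)],d@[np.sin(y),-np.cos(y)],o['tool_pos'][2]-Z],4),'turn',round(float((y-W+np.pi)%(2*np.pi)-np.pi),4))
E
python3 go.py .4545 .2512 .1405 3.03
```

```text
t 20.7 pos [0.4526 0.2506 0.1869] yaw 3.0356 | shift [-0.0018  0.0008  0.0464] turn 0.0056
```

Emit:
drive_tool:
  rows:
    - [[-0.002,0.001,0.02],0.005]
    - [[0,0,0.016],0]
    - [[0,0,0.006],0]
    - [[0,0,0.003],0]
    - [[0,0,0.001],0]
    - [[0,0,0],0]
    - [[0,0,0],0]

```text
t: 21.4
tool_pos: [0.4556, 0.2517, 0.1423]
tool_rot: [0.178, 3.135, 0.001]
contact_force: [0.3, 0.5, -0.3]
opening: 0.0113
grip_force: 25.8
```

Emit:
drive_tool:
  rows:
    - [[0,0,0.001],0]
    - [[0,0,0],0]
    - [[0,0,0],0]

```text
t: 21.7
tool_pos: [0.4552, 0.2515, 0.1405]
tool_rot: [0.179, 3.136, 0.0]
contact_force: [0.2, -0.4, 0.1]
opening: 0.0109
grip_force: 25.8
```

Emit:
drive_tool:
  rows:
    - [[0,0,0],0]
    - [[0,0,0],0]
    - [[0,0,0],0]
    - [[0,0,-0.02],0]
    - [[0,0,-0.04],0]
    - [[-0.03,0.01,-0.04],0]
    - [[-0.04,0.015,-0.02],0]
    - [[-0.04,0.02,0],0]
    - [[-0.03,0.015,0],0]
    - [[0,0,0],0]
  jaw: 0.6

```text
t: 22.7
tool_pos: [0.6032, 0.2956, 0.2587]
tool_rot: [0.18, 3.136, 0.0]
contact_force: [-0.3, -0.6, -1.3]
opening: 0.0339
grip_force: 0.0
```

```bash
python3 - <<'E'
from station import ctrl, vision
import pickle
from h import *
o=ctrl.get_obs();print(o['t'],o['tool_pos'])
c=vision.get_image('wrist');pickle.dump(c,open('d7.pkl','wb'))
t=vision.get_image('top');pickle.dump(t,open('d7t.pkl','wb'))
cv2.imwrite('pics/w7.png',np.hstack([cv2.resize(c['image'][:250],(420,205)),cv2.resize(t['image'][150:240,110:230],(273,205),interpolation=cv2.INTER_CUBIC)]))
X=np.array([.4702,.3098,.074]);bx=np.array([.1116,.9938,0])
print(proj(c,[X-.06*bx,X+.06*bx]))
E
```

```text
22.7 [0.60319061 0.29564381 0.25873574]
[[176.58668568  24.97761285]
 [332.53539734  24.55263994]]
```

View pics/w7.png

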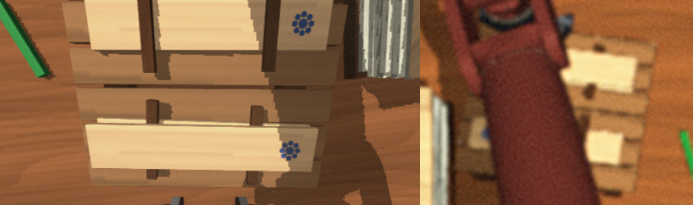

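Both sticks lie square across the printed board (columns 147 and 269 in the left half), clear of the mark at (303,23). I'll check how far their near ends reach, then work out the board grasp.

```bash
python3 - <<'E'
import pickle
from h import *
c=pickle.load(open('d7.pkl','rb'))
bx=np.array([.1116,.9938]);by=np.array([-.9938,.1116])
k=512/420
for p in((149,72),(269,71),(147,5),(269,5)):
    P=ray(c,[[p[0]*k,p[1]*250/205]],.074)[0,:2]-[.4702,.3098];print(P@bx,P@by)
E
python3 go.py .5374 -.1946 .30 1.84
```

```text
-0.05991460903170801 -0.045433720753424105
0.059989801572199984 -0.04476976824753799
-0.05690766591247821 0.01257308601946304
0.05548920883710752 0.012299613783947231
t 22.8 pos [0.6004 0.2951 0.2587] yaw 3.0277 | shift [ 0.007  -0.4936 -0.0413] turn 1.1877
```

Emit:
drive_tool:
  rows:
    - [[0.0007,-0.0485,0],0]
    - [[0.0007,-0.0485,0],0]
    - [[0.0007,-0.0485,0],0]
    - [[0.0007,-0.0485,0],0]
    - [[0.0007,-0.0485,0],0]
    - [[0.0007,-0.0485,0],0]
    - [[0.0007,-0.0485,0],0]
    - [[0.0007,-0.0485,0],0]
    - [[0.0007,-0.0485,0],0]
    - [[0.0007,-0.0485,0],0]
  jaw: 0

```text
t: 23.8
tool_pos: [0.5366, -0.187, 0.2598]
tool_rot: [0.178, 3.136, -0.0]
contact_force: [-0.0, -0.8, -0.6]
opening: 0.0854
grip_force: 0.0
```

Emit:
drive_tool:
  rows:
    - [[0,0,0],0.148]
    - [[0,0,0],0.148]
    - [[0,0,0],0.148]
    - [[0,0,0],0.148]
    - [[0,0,0],0.148]
    - [[0,0,0],0.148]
    - [[0,0,0],0.148]
    - [[0,0,0],0.15]
    - [[0,0,0],0]
    - [[0,0,0],0]

```text
t: 24.8
tool_pos: [0.5377, -0.1855, 0.2597]
tool_rot: [-1.897, -2.504, -0.0]
contact_force: [-0.1, -0.2, 0.6]
opening: 0.0854
grip_force: 0.0
```

```bash
python3 go.py .538 -.1857 .108 1.8415; python3 - <<'E'
from station import vision
from h import *
c=vision.get_image('wrist');v=cv2.cvtColor(c['image'],cv2.COLOR_BGR2HSV)
m=(v[...,0]>15)&(v[...,0]<35)&(v[...,2]>150)&(v[...,1]<140)&(v[...,1]>50)
print(*[r for r in rects(c,m,.057,500)],sep='\n')
u=proj(c,[[.5126,-.0942,.057]])[0];print(u)
for r in (int(u[1])+15,int(u[1])+40,int(u[1])+70):
    w=np.where(m[r,200:310])[0]+200; P=ray(c,[[w.min(),r],[w.max()+1,r]],.057)[:,:2];print(P.mean(0),np.linalg.norm(P[0]-P[1]))
E
```

```text
t 24.8 pos [ 0.5377 -0.1855  0.2597] yaw 1.8451 | shift [-0.0003  0.0002  0.1517] turn 0.0036
(array([ 0.5431, -0.2026]), 227, 48, 1.845, array([257., 197.]))
[255.31895673  79.87128773]
[ 0.51591447 -0.10535223] 0.04684018664342115
[ 0.5213096  -0.12612035] 0.04719560923139244
[ 0.52962519 -0.15216307] 0.04689796953409817
```

Emit:
drive_tool:
  rows:
    - [[0,0.0005,0.04],0]
    - [[0,0,0.04],0]
    - [[0,0,0.04],0]
    - [[0,0,0.022],0]
    - [[0,0,0.008],0]
    - [[0,0,0.002],0]
    - [[0,0,0],0]

```text
t: 25.55
tool_pos: [0.5397, -0.1862, 0.1089]
tool_rot: [1.899, 2.5, 0.001]
contact_force: [0.5, -0.1, 0.4]
opening: 0.085
grip_force: 0.0
```

Emit:
drive_tool:
  rows:
    - [[0,0,0],0]
    - [[0,0,0],0]
    - [[0,0,0],0]
    - [[0,0,0],0]
    - [[0,0,0],0]
  jaw: 1
  grip_force: 40

```text
t: 26.05
tool_pos: [0.5396, -0.1861, 0.1092]
tool_rot: [1.9, 2.5, 0.001]
contact_force: [-2.2, 1.3, 6.4]
opening: 0.047
grip_force: 43.0
```

Emit:
drive_tool:
  rows:
    - [[0,0,-0.004],0]
    - [[0.01,0,0],0]
    - [[0.025,0,0],0]
    - [[0.03,0,0],0]
    - [[0.03,0,0],0]
    - [[0.03,0,0],0]
    - [[0.03,0,-0.01],0]
    - [[0,0,-0.04],0]
    - [[0,0,-0.04],0]
    - [[0,0,-0.03],0]

```text
t: 27.05
tool_pos: [0.4971, -0.0356, 0.2335]
tool_rot: [1.899, 2.501, 0.001]
contact_force: [0.7, 0.3, -0.4]
opening: 0.0474
grip_force: 42.2
```

```bash
python3 - <<'E'
from station import vision,ctrl
from h import *
o=ctrl.get_obs();print(o['t'],o['tool_pos'],o['opening'],o['contact_force'])
zt=o['tool_pos'][2]-.1092+.057
r=o['tool_rot'];y=2*np.arctan2(r[1],r[0])
c=vision.get_image('wrist');v=cv2.cvtColor(c['image'],cv2.COLOR_BGR2HSV)
m=(v[...,0]>15)&(v[...,0]<35)&(v[...,2]>120)&(v[...,1]<140)&(v[...,1]>40)
X=o['tool_pos'].copy();X[2]=zt
T=X+.095*np.array([np.cos(y),np.sin(y),0]);u=proj(c,[T])[0];print('expected tail px',u,'yaw',y)
for x in (-10,0,10):
    w=np.where(m[:300,int(u[0])+x])[0];w=w[(w>u[1]-60)];print(w.min(),np.linalg.norm(ray(c,[[u[0]+x,w.min()]],zt)[0]-X))
E
python3 go.py .467 .335 .1382 1.459
```

```text
27.05 [ 0.49713915 -0.03557571  0.23353345] 0.04737141587479398 [ 0.6643894   0.26065708 -0.3758079 ]
expected tail px [254.28607055  59.69437387] yaw 1.8427705799911407
55 0.09669827065238422
56 0.09628067993521991
55 0.09670210348373745
t 27.1 pos [ 0.4996 -0.0362  0.2392] yaw 1.8426 | shift [0.3663 0.0683 0.101 ] turn 0.3836
```

Emit:
drive_tool:
  rows:
    - [[0.0454,0.0092,0],0]
    - [[0.0454,0.0092,0],0]
    - [[0.0454,0.0092,0],0]
    - [[0.0454,0.0092,0],0]
    - [[0.0454,0.0092,0],0]
    - [[0.0454,0.0092,0],0]
    - [[0.0454,0.0092,0],0]
    - [[0.0454,0.0092,0],0]
    - [[0,0,0],0.128]
    - [[0,0,0],0.128]

```text
t: 28.1
tool_pos: [0.4696, 0.3348, 0.2304]
tool_rot: [-2.207, -2.235, 0.003]
contact_force: [-0.0, -0.6, -1.4]
opening: 0.047
grip_force: 42.1
```

Emit:
drive_tool:
  rows:
    - [[0,0,0.01],0.128]
    - [[0,0,0.02],0]
    - [[0,0,0],0]
    - [[0,0,0],0]
    - [[0,0,0],0]

```text
t: 28.6
tool_pos: [0.4712, 0.3334, 0.2024]
tool_rot: [2.343, 2.093, 0.002]
contact_force: [-0.1, 0.6, -1.5]
opening: 0.0475
grip_force: 42.1
```

```bash
python3 go.py .4729 .3337 .1385 1.459
```

```text
t 28.6 pos [0.4712 0.3334 0.2024] yaw 1.458 | shift [0.0005 0.0016 0.0639] turn -0.001
```

Emit:
drive_tool:
  rows:
    - [[0,0.0015,0.025],0]
    - [[0,0,0.02],0]
    - [[0,0,0.01],0]
    - [[0,0,0.005],0]
    - [[0,0,0.002],0]
    - [[0,0,0],0]
    - [[0,0,0],0]

```text
t: 29.3
tool_pos: [0.4732, 0.3333, 0.1408]
tool_rot: [2.343, 2.092, 0.003]
contact_force: [-0.3, 0.2, -1.7]
opening: 0.0472
grip_force: 42.1
```

Emit:
drive_tool:
  rows:
    - [[0,0,0.001],0]
    - [[0,0,0.001],0]
    - [[0,0,0],0]
    - [[0,0,0],0]

```text
t: 29.7
tool_pos: [0.4729, 0.3332, 0.1382]
tool_rot: [2.343, 2.092, 0.002]
contact_force: [-0.6, 0.2, 1.5]
opening: 0.047
grip_force: 42.4
```

Emit:
drive_tool:
  rows:
    - [[0,0,0],0]
    - [[0,0,0],0]
    - [[0,0,0],0]
    - [[0,0,0],0]
  jaw: 0.2

```text
t: 30.1
tool_pos: [0.4725, 0.3329, 0.1375]
tool_rot: [-2.343, -2.092, 0.0]
contact_force: [-0.2, -0.8, -0.5]
opening: 0.0687
grip_force: 0.0
```

Emit:
drive_tool:
  rows:
    - [[0,0,-0.01],0]
    - [[0,0,-0.03],0]
    - [[0,0,-0.04],0]
    - [[0,0,-0.04],0]
    - [[-0.04,0,-0.03],0]
    - [[-0.05,0,0],0]
    - [[-0.05,0,0],0]
    - [[-0.05,0,0],0]
    - [[-0.04,0,0],0]
    - [[0,0,0],0]

```text
t: 31.1
tool_pos: [0.4463, 0.101, 0.2886]
tool_rot: [2.348, 2.084, 0.001]
contact_force: [0.4, 1.0, -0.1]
opening: 0.0682
grip_force: 0.0
```

```bash
python3 - <<'E'
from station import vision,ctrl
from h import *
o=ctrl.get_obs();print(o['t'],o['tool_pos'],o['opening'],o['contact_force'])
for n in('wrist','top'):
    c=vision.get_image(n);v=cv2.cvtColor(c['image'],cv2.COLOR_BGR2HSV)
    for s in(110,125):
        m=(v[...,0]>13)&(v[...,0]<35)&(v[...,2]>110)&(v[...,1]<s)&(v[...,1]>40)
        print(n,s,*[r for r in rects(c,m,.086,500) if 150<r[1]<300],sep='\n')
    cv2.imwrite(f'pics/f_{n}.png',c['image'])
E
```

```text
31.1 [0.44634397 0.10097319 0.28857448] 0.06818216287834053 [ 0.38023017  0.98215599 -0.11488733]
wrist
110
wrist
125
top
110
top
125
(array([0.4698, 0.3347]), 196, 57, 1.445, array([160., 210.]))
(array([ 0.7175, -0.6322]), 254, 171, 1.622, array([423., 145.]))
```

Emit:
drive_tool:
  rows:
    - [[-0.04,0,-0.04],0]
    - [[-0.04,0,-0.04],0]
    - [[-0.04,0,-0.02],0]
    - [[0,0,0],0]
    - [[0,0,0],0]

```text
t: 31.7
tool_pos: [0.4346, -0.0051, 0.379]
tool_rot: [2.343, 2.092, 0.002]
contact_force: [-1.0, 0.8, -1.0]
opening: 0.0682
grip_force: 0.0
```

```bash
python3 - <<'E'
from station import vision,ctrl
from h import *
o=ctrl.get_obs();print(o['t'],o['tool_pos'])
X=np.array([.4702,.3098,0]);bx=np.array([.1116,.9938,0]);by=np.array([-.9938,.1116,0])
for n in('wrist','top','scene'):
    c=vision.get_image(n);v=cv2.cvtColor(c['image'],cv2.COLOR_BGR2HSV)
    print(n,proj(c,[X+[0,0,.086]+s*.12*bx+w*.024*by for s in(-1,1) for w in(-1,1)]).round().tolist())
    for s in(105,115,125,135):
        m=(v[...,0]>13)&(v[...,0]<35)&(v[...,2]>90)&(v[...,1]<s)&(v[...,1]>40)
        print(s,[r for r in rects(c,m,.086,200) if np.hypot(*(r[0]-X[:2]))<.06])
    cv2.imwrite(f'pics/g_{n}.png',c['image'])
E
```

```text
31.7 [ 0.43455098 -0.00507174  0.3790323 ]
wrist [[277.0, -20.0], [231.0, -20.0], [284.0, -382.0], [223.0, -382.0]]
105 []
115 []
125 []
135 []
top [[198.0, 207.0], [196.0, 220.0], [131.0, 199.0], [129.0, 212.0]]
105 [(array([0.4741, 0.3653]), 128, 49, 1.459, array([147., 208.]))]
115 [(array([0.4753, 0.3645]), 132, 53, 1.46, array([147., 208.]))]
125 [(array([0.4674, 0.3092]), 248, 57, 1.456, array([167., 210.]))]
135 [(array([0.4674, 0.309 ]), 249, 58, 1.451, array([164., 210.]))]
scene [[275.0, 171.0], [262.0, 167.0], [312.0, 142.0], [301.0, 138.0]]
105 []
115 []
125 []
135 []
```

```bash
python3 -c "
from station import ctrl
print(ctrl.finish_job())"
```

```text
the job is handed in; nothing more can be done
None
```

I pushed the board home, stamped it and laid it on the two sticks, square above the printed board (about 3 mm off in the last top view), then handed the job in at about 32 s; no verdict came back.

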